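Draw the drying unit's bolt with the reach hook

TASK

Take the hooked rod from its stand and, reaching in under the wire rack, use it to slowly draw the red-tabbed bolt of the drying unit towards you until it is fully home; seat it with a steady pull of about 14 N held for a second against the stop, never more than 20 N. Use the hook only: keep fingers and arm off the unit. Then lay the rod back in its stand as it was, hook down, and let go, leaving everything else undisturbed.

Things in the scene. Friction and masses are not known exactly. Their poses are not given: they have to be found in the camera images.
- station: White drying unit on a grey base plate (290 x 200 x 10 mm), fixed. Origin on the bench under the red tab's shut place, midway across; x points away from the robot into the unit, y to its left, z up. Plate from x = -90 to 200 mm; cabinet (200 mm wide, 160 mm high) from x = 60 to 200 mm. A wire rack juts from the cabinet over the bolt; a case and a jar stand loose on its two side strips.
- rack (a point): Middle of the rack's front edge, on its underside, 134 mm above the bench. Bars 5 mm thick, 23 mm apart; the rack is 190 mm wide and runs from unit x = -63 to 60 mm. Two slanting brackets at unit y = -86 and 86 mm rise from the cabinet face (z 100 mm) to the rack at x = 0; else the space below is open at front and sides.
- bolt (a joint): How far the slide bolt is drawn (m) along the unit's -x, towards the robot; 0 = shut. Starts 0 to 8 mm drawn; stays where left. Sliding takes about 4.5 N plus 20 N for each 0.1 m/s. The hidden stop lies between 35 and 45 mm and is firm: feel the force rise above the sliding force. Its bar (24 mm wide, top 26 mm above the bench) runs between low rails (top 28 mm).
- tab (a point): Middle of the top edge, on the far (unit) side, of the bolt's upright red tab; moves with the bolt. The tab is 6 mm thick along x, 36 mm wide along y, its flat top 61 mm above the bench. Behind it nothing rises above 28 mm up to the cabinet face, 57 mm further on when shut. The hook's prong goes down behind this far face and pulls on it.
- rod: Loose hooked rod, about 160 g. Origin in the middle of the blue handle (120 long, 16 wide, 22 mm high), near the balance point; x runs along the rod to the hook, z up when the hook hangs down. A straight 8 mm steel shaft on the handle's axis leads to x = 215 mm, where an 8 mm prong turns straight down. Grasp across the handle from above at the origin; grip firmly (100 N).
- hook (a point): Lower tip of the prong: 215 mm along the rod's x and 34 mm below its axis.
- stand: Grey stand of the rod, fixed: plate 310 x 64 x 10 mm, origin on the bench under its centre, x towards the hook. The rod's origin rests at x = -80 mm, y = 0, z = 50 mm, in two U saddles 16 mm long: at x = -127 mm (handle's rear; slot 23 mm wide, floor 39, cheeks to 54 mm high) and x = 55 mm (shaft; slot 18 mm wide, floor 46, cheeks to 61 mm high). It may be on either side.
- dropper: Bystander, leave alone: brown dropper bottle, 30 mm wide, 60 mm high, standing in the white parts tray; origin under its centre.
- bulb: Bystander: blue air-puffer bulb, 52 mm wide, 77 mm high, standing in the parts tray.
- casel: Bystander: black hearing-aid case, 60 x 40 x 26 mm, on the wire rack.
- jar: Bystander: clear jar, 40 mm wide, 45 mm high, on the wire rack.
- spray: Bystander: white spray bottle with a blue label, 64 mm wide, 190 mm high.
- cup: Bystander: white cup, 76 mm wide, 85 mm high.
- driver: Bystander: red screwdriver, 150 mm long, lying on the bench.

How it is judged (in metres and radians):
On the way, in this order (a step that is already met when the one before it is completed fails the run):
1. the rod is held in the gripper, clear of its stand (contact force between the fingers and rod above 2 N and height (world z) of rod above 0.075 m), for 0.2 s.
2. with the held rod the bolt is pulled home against its stop, with more than 11 N on the bolt (value of joint bolt above 0.0415 m and contact force between rod and station above 11 N and contact force between the fingers and rod above 2 N), for 0.5 s.
At the end, for the whole second after the job is handed in: the bolt is drawn more than 40.5 mm; the rod lies at rest in its stand's saddles, hook down, within 15 mm along and 6 mm across of where it lay, tilted less than 7 degrees, and the gripper has let go (value of joint bolt above 0.0405 m and x of rod in the frame of stand between -0.095 and -0.065 m and y of rod in the frame of stand between -0.006 and 0.006 m and z of rod in the frame of stand below 0.054 m and angle between rod's own z axis and vertical below 0.12 rad and linear speed of rod below 0.02 m/s and contact force between the fingers and rod below 0.1 N); the robot touches nothing.
It fails at once if the rod pushes or pulls the unit or its bolt with more than 20 N (contact force between rod and station above 20 N).
It fails at once if the fingers or the arm touch the drying unit or its bolt (contact force between any of the fingers, the arm and station above 0.5 N).
It fails at once if a bystander is moved more than 20 mm or tipped (distance of any of dropper, bulb, casel, jar, spray, cup, driver from where it was at the start of the episode above 0.02 m or angle between any of dropper, bulb, casel, jar, spray, cup's own z axis and vertical above 0.5 rad).
It also fails if it takes over 67 s, if anything falls off the work surface, if the arm or the gripper's body presses on something with over 40 N, if the wrist force passes 120 N, or if a joint passes its speed limit or range.

ROBOT

A 6-joint arm with a two-finger parallel gripper is mounted at the origin on the work surface. World frame = base frame: x ahead of the robot, y to its left, z up, the work surface at z = 0. Lengths are in mm, angles in rad, forces in N, time in s.
With the tool pointing down it reaches from about 300 to 775 mm from the base axis. Payload 14.6 kg.
Tool frame: the origin (TCP) lies between the finger pads; the fingertips stand manip.tip_reach ahead of it and the grasp point (between the pads) lies 5 mm behind it (manip.tip_reach is the distance from the TCP to the fingertips, in mm); z points along the fingers, y is the line along which they close (so a half turn about z gives the same grasp; the last joint's range is limited). The gripper opens to 94 mm and grips with 3 to 60 N. Pads are 16 mm wide; open, the fingers measure 119 mm over their backs; the gripper's body (75 mm by 177 mm) begins 78 mm behind the grasp point.
Start: joints at [-1.194, 0.3, 1.521, -0, 1.321, -0.067], TCP at [236.148, -496.713, 219.446] pointing down, gripper open.
Joint ranges: [-3.03, 3.03], [-0.79, 2.21], [0.23, 2.52], [-1.04, 4.18], [0, 3.07], [-2.55, 2.55]. Speed limits (rad/s): [2.22, 2.22, 2.57, 3.14, 3.14, 3.14].

INTERFACE

Orientations are given as [roll, pitch, yaw] about the fixed x, y, z axes, in that order (R = Rz(yaw) Ry(pitch) Rx(roll)).
In Python, from cell import manip gives the robot as it stands. The module is installed in compiled form; this text tells all that it offers.
- The arm moves only by the shell command python3 -m creep 'ROWS' [FORCE]. ROWS is JSON, a list of rows, each a list of 3 entries, a list of its own where there are three numbers: the opening, from -1 (shut) to 1 (fully open), then the shift along the tool's x, y, z in cm, then the turn about the tool's z in units of 5 degrees (1.0 is 5 degrees). In form: [[grip, [tx, ty, tz], roll], ...]. A call has 1 to 12 rows; each row is the pose to reach, as a shift and turn from the pose commanded when the call began, along the tool's axes at that moment; what a row does not reach only later rows make up. A row lasts 1/10 s, in which the tool goes at most 50 mm and 8.59 degrees, less where a joint would pass 70% of its speed; a pose out of reach is approached as far as the arm can. A call with a gripper value outside its range is refused whole. The fingers move at their own pace and stop on an object; FORCE is the grip in N (left out, the last holds). Time passes only in rows, so rows that repeat a pose let the fingers close. It gives the time, the measured TCP pose, the force, the opening and the grip force at its end, in the units of the state.
- manip.read_state(): the state, without advancing time (a new reading comes with each control period).
- manip.camera(name): name is "scene" or "top" or "wrist"; returns the picture (420x560x3 uint8, red, green, blue); there is no depth.
- manip.camera_params(name): a dict with "fovy" (degrees; the focal length in pixels is half the picture's height over the tangent of half this angle, whatever the lens; pixels are square), "cx", "cy" (the principal point, pixels), "origin" and "attitude" of the camera in the world. Camera axes: x right, y down, z forward; pixel columns grow to the right and rows downward; lengths in mm; the calibration is good to about 2 mm. A picture is of the moment at which its call begins: read the wrist's pose just before it. camera_params takes no time and is no camera call; for the wrist camera it gives the pose at the moment of the call.
- manip.sign_off(): hands the job in; it is judged then, once.
The state is a dict: "clock": time; "joints": joint angles; "qd": joint speeds; "effort": joint torques, N m; "eef_pos": TCP position; "eef_rot": TCP orientation; "wrist_force": force on the tool from outside, world axes, zero at the start; "moment": the same for the moment, N m; "finger_gap": finger opening in mm; "finger_force": force on a finger pad.
Only numpy, scipy, OpenCV 4.12 (cv2) and the standard library are available. Lean on these libraries where they do the work, as an engineer would, in place of code of your own. Each camera call takes 0.05 s, during which the arm holds its last target. There are 200 camera calls.

## Working session

There is one attempt and no reset: what is moved stays moved. The work goes in short steps, Python scripts to look and compute and a shell command to move; the robot and the scene stay as the last step left them, time stands still between calls to the robot, and variables do not carry over. Pictures are saved under pics/ and viewed, at most 10 in all, crops included, and the job is handed in when it is done.

```bash
mkdir -p pics; ls
python3 - <<'E'
from cell import manip
import cv2
print(manip.read_state(), manip.tip_reach)
for n in ("scene","top","wrist"):
    print(n,manip.camera_params(n))
    cv2.imwrite(f"pics/{n}0.png",manip.camera(n)[:,:,::-1])
E
```

```text
pics
{'clock': 0.0, 'joints': array([-1.19362239e+00,  3.00486634e-01,  1.52156424e+00,  2.63290234e-06,
        1.32065863e+00, -6.65922609e-02]), 'qd': array([-6.56544765e-04,  3.15126946e-04,  1.75659488e-03,  1.79698284e-05,
        5.02343490e-04, -4.92740827e-04]), 'effort': array([-8.33677841e-04, -5.31810486e+01, -3.52738130e+01,  7.07760570e-02,
        2.44419387e-02, -1.21148064e-04]), 'eef_pos': array([ 236.0562162 , -496.51287843,  218.88491418]), 'eef_rot': array([-3.14047845e+00, -7.68628780e-05,  4.43765499e-01]), 'wrist_force': array([-0.43905486, -0.38286938, -0.47266989]), 'moment': array([-0.00466071, -0.01188936,  0.02449668]), 'finger_force': 0.0, 'finger_gap': 93.64854855821025} 14.0
scene {'fovy': 46.165821518034065, 'cx': 273.6408304773099, 'cy': 211.28398540878626, 'origin': array([1183.57497457,  949.13235136, 1091.43216024]), 'attitude': array([-2.2915363 , -0.00467155,  2.57767442])}
top {'fovy': 48.302067803963254, 'cx': 278.6157801052823, 'cy': 210.71065175719215, 'origin': array([ 476.90577623,   28.95283977, 1372.53471581]), 'attitude': array([-3.0472374 , -0.01068872, -1.56294094])}
wrist {'fovy': 64.71702483006621, 'cx': 280.6486858987474, 'cy': 211.07901135149314, 'origin': array([ 309.20308204, -463.57479594,  383.82863026]), 'attitude': array([ 2.86384160e+00,  9.12070091e-04, -1.12717233e+00])}
```

View pics/top0.png

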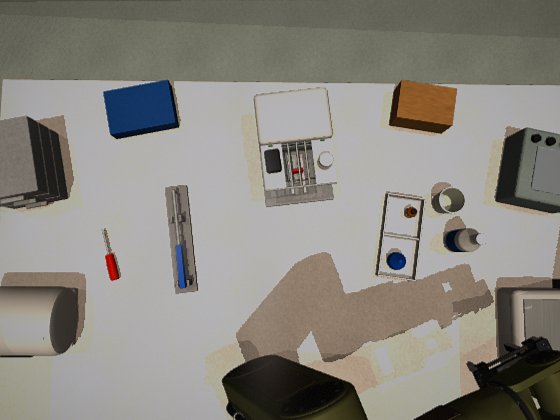

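View pics/scene0.png

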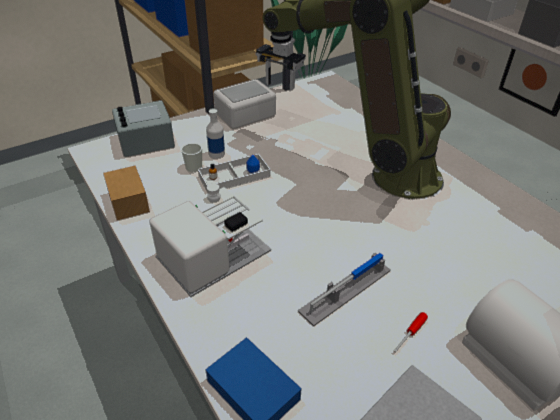

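The top view shows the stand at about (181,240), with the rod's blue handle at (180,265) and the hook towards the top. The unit is at about (295,150) with its red tab at (297,171). The screwdriver lies at (110,260), and the tray, cup and spray are on the right.

```bash
cat > h.py <<'E'
import numpy as np, cv2
from scipy.spatial.transform import Rotation as Ro
from cell import manip
def cam(n):
    p=manip.camera_params(n); im=manip.camera(n); return p,im
def f(p): return 210/np.tan(np.radians(p["fovy"])/2)
def ray(p,u,v):
    R=Ro.from_euler("xyz",p["attitude"]).as_matrix()
    return np.array(p["origin"]),R@np.array([(u-p["cx"])/f(p),(v-p["cy"])/f(p),1])
def onz(p,u,v,z):
    o,d=ray(p,u,v); return o+d*(z-o[2])/d[2]
def proj(p,X):
    R=Ro.from_euler("xyz",p["attitude"]).as_matrix()
    c=R.T@(np.array(X)-p["origin"]); return np.array([p["cx"]+f(p)*c[0]/c[2],p["cy"]+f(p)*c[1]/c[2]])
def blobs(mask,amin=15):
    cs,_=cv2.findContours(mask.astype(np.uint8),cv2.RETR_EXTERNAL,cv2.CHAIN_APPROX_NONE)
    return [c for c in cs if cv2.contourArea(c)>amin]
def hsv(im): return cv2.cvtColor(im,cv2.COLOR_RGB2HSV)
E
python3 - <<'E'
from h import *
p=manip.camera_params("top"); im=cv2.imread("pics/top0.png")[:,:,::-1].copy(); H=hsv(im)
b=(H[...,0]>100)&(H[...,0]<130)&(H[...,1]>120)&(H[...,2]>60)
r=((H[...,0]<8)|(H[...,0]>172))&(H[...,1]>150)&(H[...,2]>80)
for n,m,z in (("blue",b,58),("red",r,61)):
    for c in blobs(m,8):
        rc=cv2.minAreaRect(c); print(n,rc, onz(p,*rc[0],z).round(1)[:2], [onz(p,*q,z).round(0)[:2].tolist() for q in cv2.boxPoints(rc)])
cv2.imwrite("pics/c0.png",cv2.resize(im[75:300,90:350],None,fx=3,fy=3,interpolation=cv2.INTER_CUBIC)[:600,:,::-1][:, :780])
E
```

```text
blue ((397.5, 261.0), (16.0, 15.0), 90.0) [ 463. -318.] [[485.0, -297.0], [485.0, -339.0], [441.0, -339.0], [441.0, -297.0]]
blue ((180.17416381835938, 266.0786437988281), (42.37966537475586, 6.020378112792969), 84.5596694946289) [444.3 288.5] [[502.0, 304.0], [504.0, 287.0], [387.0, 273.0], [385.0, 290.0]]
blue ((138.5760040283203, 106.66799926757812), (43.37971878051758, 66.00872802734375), 79.69515228271484) [897.9 420.2] [[942.0, 526.0], [980.0, 341.0], [854.0, 315.0], [817.0, 499.0]]
red ((111.28234100341797, 266.7705993652344), (25.923192977905273, 8.46028995513916), 77.47119140625) [441.  478.4] [[473.0, 499.0], [478.0, 476.0], [409.0, 458.0], [404.0, 480.0]]
red ((295.0, 170.0), (2.0, 6.0), 90.0) [717.6 -29.7] [[720.0, -21.0], [721.0, -38.0], [715.0, -38.0], [715.0, -21.0]]
```

View pics/c0.png

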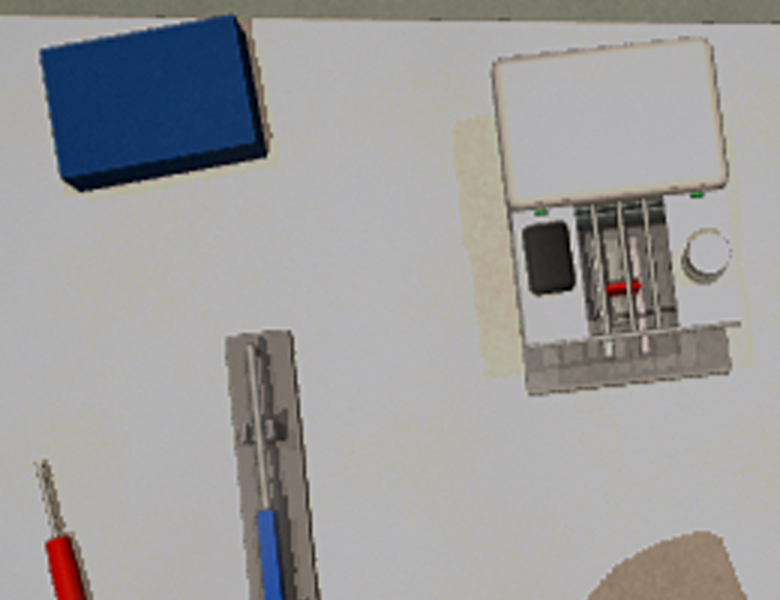

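```bash
python3 -m creep '[[1,[54,-25,-8],3.8],[1,[54,-25,-8],3.8],[1,[54,-25,-8],3.8],[1,[54,-25,-8],3.8],[1,[54,-25,-8],3.8],[1,[54,-25,-8],3.8],[1,[54,-25,-8],3.8],[1,[54,-25,-8],3.8],[1,[54,-25,-8],3.8],[1,[54,-25,-8],3.8],[1,[54,-25,-8],3.8],[1,[54,-25,-8],3.8]]' 60
python3 - <<'E'
from h import *
import pickle
p,im=cam("wrist"); pickle.dump((p,im),open("w1.pkl","wb")); print(p, manip.read_state()["qd"].round(3))
cv2.imwrite("pics/w1.png",im[:,:,::-1])
E
```

```text
clock: 1.35
eef_pos: [613.1, -42.3, 298.6]
eef_rot: [-3.142, 0.0, 0.112]
wrist_force: [-0.1, -1.1, 1.4]
finger_gap: 94.0
finger_force: 0.0
{'fovy': 64.71702483006621, 'cx': 280.6486858987474, 'cy': 211.07901135149314, 'origin': array([693.4483902 , -34.64692102, 463.49310794]), 'attitude': array([ 2.86355435e+00, -7.89085314e-05, -1.45868433e+00])} [-0.075 -0.066  0.135 -0.005 -0.05  -0.127]
```

View pics/w1.png

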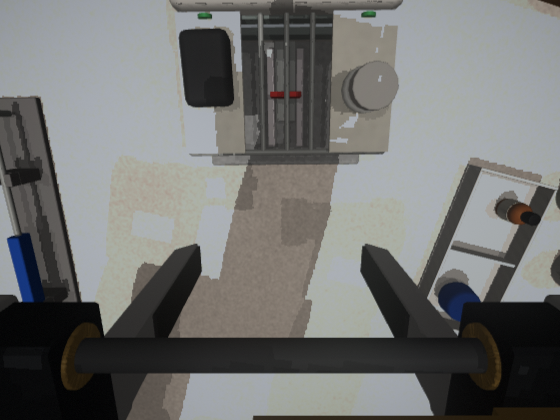

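The wrist view shows the tab at about (285,95) between the rack bars, the rack's front edge at row 152 and the plate's front edge at row 162. The stand is at the left edge.

Run:
```python
from h import *
import pickle
p,im=pickle.load(open("w1.pkl","rb")); H=hsv(im)
r=((H[...,0]<10)|(H[...,0]>170))&(H[...,1]>120)&(H[...,2]>50)
r[200:]=0
ys,xs=np.nonzero(r); print("red",xs.min(),xs.max(),ys.min(),ys.max())
for c in range(xs.min(),xs.max()+1):
    q=ys[xs==c]
    if len(q): print(c,q.min(),q.max(),end="; ")
print()
far=[(c,ys[xs==c].min()) for c in range(xs.min(),xs.max()+1) if (xs==c).sum()>=3]
a,b=np.polyfit(*zip(*far),1)
L=onz(p,xs.min()-.5,a*xs.min()+b-.5,61);Rr=onz(p,xs.max()+.5,a*xs.max()+b-.5,61)
print("far edge",L,Rr,"mid",(L+Rr)/2,"len",np.linalg.norm(L-Rr),"yaw",np.arctan2(-(L-Rr)[0],(L-Rr)[1]))
# intensity profiles across rack/plate front edges
g=cv2.cvtColor(im,cv2.COLOR_RGB2GRAY)
for c in (222,235,350,345): print(c,g[145:170,c])
print("row40", g[60,232:340])
print("row140", g[140,180:200],g[140,380:400])
cv2.imwrite("pics/w1c.png",cv2.resize(im[0:180,160:410],None,fx=3.1,fy=3.1,interpolation=cv2.INTER_CUBIC)[:,:,::-1])
```

```text
red 270 300 91 96
270 92 96; 271 92 96; 272 92 96; 273 92 96; 274 92 96; 275 91 96; 276 92 96; 277 92 96; 278 92 96; 279 92 96; 280 92 96; 281 92 96; 282 92 96; 283 92 96; 290 91 96; 291 91 96; 292 91 96; 293 91 96; 294 91 96; 295 91 96; 296 92 96; 297 92 96; 298 92 96; 299 92 96; 300 92 96; 
far edge [719.40969134 -18.91100929  61.        ] [723.87329986 -54.11730706  61.        ] mid [721.6414956  -36.51415817  61.        ] len 35.48812765000908 yaw 0.12611153191576177
222 [131 132 130 131 130 129 130 130 123 114 109 112 126 129 132 131 127 124
 124 123 148 175 173 170 168]
235 [132 131 130 130 129 131 131 125 104  81  93 114 114 116 117 121 125 124
 115 104 136 170 171 171 172]
350 [134 134 134 134 134 133 128 100  67  91 118 118 119 120 120 118 122 122
 125 154 174 174 175 174 174]
345 [134 133 133 132 132 133 126 102  72  91 117 115 116 117 118 121 127 122
 113 138 174 174 174 174 174]
row40 [107 113 161 167 167 167 168 167 168 144  76  60  60  62  62  63  63  62
  61  57  51  50  49  60  61  61  53  65  75  91  75  63  52  50  49  96
 103 102 103 102 109  76  54  56  80  84  85  84  86  87  81  78  62  69
  86  84  71  51  62  64  66  67  62  52  55  89  94  94  94  93  79  59
  49  47  49  49  50  49  64  75  91  76  61  53  50  49  48  50  49  50
  49  49  50  51  51  52  52  52  53  62 129 138 139 140 140 143 142 142]
row140 [175 174 172 171 172 173 174 175 175 175 175 174 175 175 174 174 175 175
 175 174] [134 133 134 133 133 134 135 133 143 170 172 173 174 173 174 173 173 174
 173 174]
```

View pics/w1c.png

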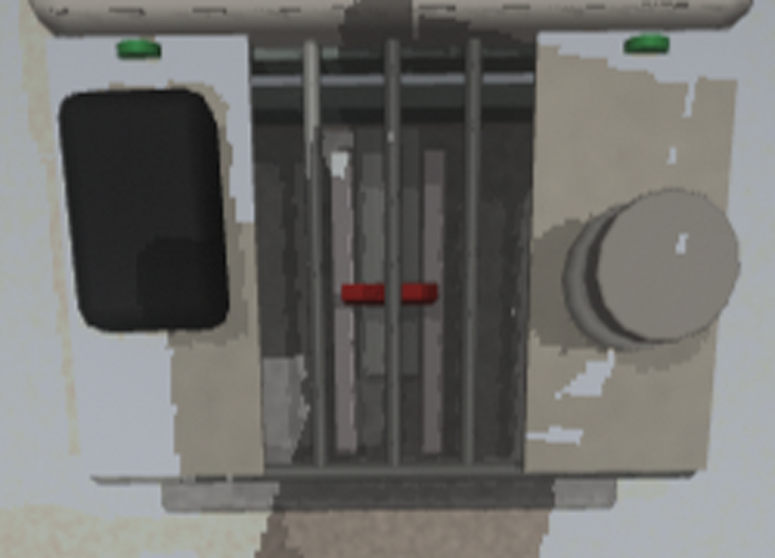

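The crop shows the tab clearly between the bars, spanning about (342–437, 293) in crop pixels, with the plate's front corners at (162,510) and (615,507).

Run:
```python
from h import *
import pickle
p,im=pickle.load(open("w1.pkl","rb"))
A=onz(p,212.3,164.8,10);B=onz(p,358.4,163.7,10)
def yaw(L,R): d=L-R; return np.arctan2(-d[0],d[1])
print("plate",A,B,np.linalg.norm(A-B),yaw(A,B),(A+B)/2)
A=onz(p,189.5,154,139);B=onz(p,384.5,152.2,139)
print("rack",A,B,np.linalg.norm(A-B),yaw(A,B),(A+B)/2)
y=.116; M=(onz(p,212.3,164.8,10)+onz(p,358.4,163.7,10))/2
print("origin from plate",M[:2]+90*np.array([np.cos(y),np.sin(y)]))
pt=manip.camera_params("top"); print("tab mid in top img",proj(pt,[721.6,-36.5,61]))
# stand seen in wrist + top
H=hsv(cv2.imread("pics/top0.png")[:,:,::-1].copy())
```

```text
plate [619.80405463  51.14160288  10.        ] [ 643.65201877 -147.25855887   10.        ] 199.82830024557109 0.11962739741498753 [631.7280367  -48.05847799  10.        ]
rack [648.75972964  49.3078959  139.        ] [ 671.63097239 -138.40066129  139.        ] 189.0967905272559 0.12124677771434297 [660.19535102 -44.54638269 139.        ]
origin from plate [721.12319538 -37.64187569]
tab mid in top img [297.41173368 168.62418005]
```

```bash
python3 -m creep '[[1,[-13.4,-34.4,5],-0.1],[1,[-13.4,-34.4,5],-0.1],[1,[-13.4,-34.4,5],-0.1],[1,[-13.4,-34.4,5],-0.1],[1,[-13.4,-34.4,5],-0.1],[1,[-13.4,-34.4,5],-0.1],[1,[-13.4,-34.4,5],-0.1],[1,[-13.4,-34.4,5],-0.1],[1,[-13.4,-34.4,5],-0.1],[1,[-13.4,-34.4,5],-0.1]]'
python3 - <<'E'
from h import *
import pickle
p,im=cam("wrist"); pickle.dump((p,im),open("w2.pkl","wb")); s=manip.read_state();print(s["eef_pos"],s["eef_rot"],s["qd"].round(3))
H=hsv(im); b=(H[...,0]>100)&(H[...,0]<130)&(H[...,1]>120)&(H[...,2]>50)
for c in blobs(b,100):
    rc=cv2.minAreaRect(c); print(rc,onz(p,*rc[0],61).round(1)[:2],[onz(p,*q,61).round(1)[:2].tolist() for q in cv2.boxPoints(rc)])
cv2.imwrite("pics/w2.png",im[:,:,::-1])
E
```

```text
clock: 2.4
eef_pos: [440.6, 282.4, 248.5]
eef_rot: [3.141, 0.0, 0.122]
wrist_force: [-0.9, -0.2, -0.5]
finger_gap: 94.0
finger_force: 0.0
[440.92846589 281.87933815 248.59159525] [ 3.14139731e+00 -6.30071691e-05  1.20533739e-01] [-0.018 -0.002 -0.002  0.001  0.     0.001]
((275.0, 186.0), (106.0, 14.0), 90.0) [448.3 288.1] [[502.9, 301.8], [504.7, 287.4], [388.6, 273.1], [386.7, 288.8]]
```

View pics/w2.png

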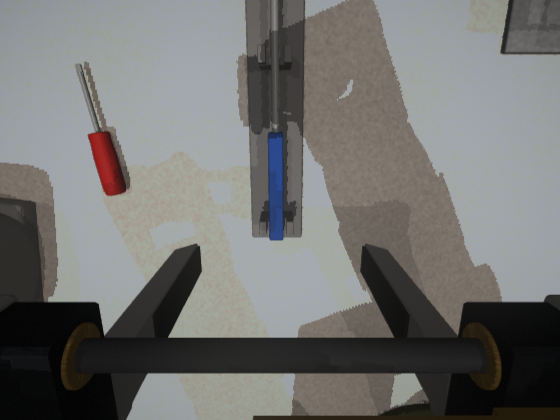

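The view shows the blue handle at (275,186), rows 133–239. It is free on both sides, with the stand plate beneath it.

```bash
python3 -m creep '[[1,[0.1,0,5],0],[1,[0.1,0,10],0],[1,[0.1,0,13],0],[1,[0.1,0,13],0],[1,[0.1,0,13],0]]'
python3 - <<'E'
from h import *
s=manip.read_state();print(s["eef_pos"],s["eef_rot"],s["qd"].round(3),s["wrist_force"])
E
```

```text
clock: 2.95
eef_pos: [442.5, 282.1, 119.7]
eef_rot: [-3.141, -0.001, 0.12]
wrist_force: [0.3, 0.2, 0.5]
finger_gap: 93.7
finger_force: 0.0
[442.45971483 282.13149981 119.71551548] [-3.14140257e+00 -6.61706180e-04  1.19614384e-01] [ 0.009 -0.032 -0.023 -0.001  0.002  0.002] [0.32228571 0.18965548 0.47693893]
```

```bash
python3 -m creep '[[1,[0.4,-0.5,2],0],[1,[0.4,-0.5,5],0],[1,[0.4,-0.5,7.5],0],[1,[0.4,-0.5,7.5],0],[1,[0.4,-0.5,7.5],0]]' 60;  python3 -m creep '[[-1,[0,0,0],0],[-1,[0,0,0],0],[-1,[0,0,0],0],[-1,[0,0,0],0],[-1,[0,0,0],0],[-1,[0,0,0],0],[-1,[0,0,0],0],[-1,[0,0,0],0]]' 60
```

```text
clock: 3.45
eef_pos: [446.0, 288.5, 45.7]
eef_rot: [-3.141, -0.002, 0.121]
wrist_force: [0.5, 0.9, 0.7]
finger_gap: 94.0
finger_force: 0.0
clock: 4.25
eef_pos: [444.9, 288.1, 43.5]
eef_rot: [3.142, 0.0, 0.121]
wrist_force: [-0.2, -0.1, 0.0]
finger_gap: 33.4
finger_force: 0.0
```

```bash
python3 -m creep '[[-1,[0,0,0],0],[-1,[0,0,0],0],[-1,[0,0,0],0],[-1,[0,0,0],0],[-1,[0,0,0],0]]' 60;  python3 - <<'E'
from h import *
s=manip.read_state();print(s["eef_pos"],s["eef_rot"],s["wrist_force"],s["finger_gap"],s["finger_force"])
E
```

```text
clock: 4.75
eef_pos: [444.9, 288.1, 43.5]
eef_rot: [3.142, 0.0, 0.121]
wrist_force: [0.7, -0.3, -0.6]
finger_gap: 15.5
finger_force: 60.0
[444.86060889 288.13825519  43.5272079 ] [3.14158045e+00 8.08657344e-06 1.20962553e-01] [ 0.68889224 -0.34724954 -0.58611667] 15.485753125077288 59.99326229095459
```

```bash
python3 -m creep '[[-1,[0,0,-1],0],[-1,[0,0,-3],0],[-1,[0,0,-6],0],[-1,[0,0,-8],0],[-1,[0,0,-8],0],[-1,[0,0,-8],0]]' 60;  python3 -m creep '[[-1,[-1,3,0],0],[-1,[-2,7,0],0],[-1,[-3,11,0],0],[-1,[-4,15,0],0],[-1,[-5,19,0],0],[-1,[-6,23,0],0],[-1,[-7,27,0.5],0],[-1,[-8,31,1],0],[-1,[-9,34,1.5],0],[-1,[-9,35.5,1.8],0],[-1,[-9,35.5,1.8],0],[-1,[-9,35.5,1.8],0]]'
python3 - <<'E'
from h import *
import pickle
p,im=cam("wrist"); pickle.dump((p,im),open("w3.pkl","wb")); s=manip.read_state();print(s["eef_pos"],s["eef_rot"],s["qd"].round(3),s["wrist_force"],s["finger_force"])
cv2.imwrite("pics/w3.png",im[:,:,::-1])
E
```

```text
clock: 5.35
eef_pos: [444.7, 288.0, 123.2]
eef_rot: [3.142, 0.0, 0.121]
wrist_force: [-0.9, 0.1, -2.2]
finger_gap: 15.5
finger_force: 60.0
clock: 6.55
eef_pos: [397.9, -74.8, 104.8]
eef_rot: [-3.141, 0.001, 0.12]
wrist_force: [0.3, 0.2, -2.4]
finger_gap: 15.5
finger_force: 60.0
[398.02816942 -74.44332378 105.03427317] [-3.14099373e+00  1.12638050e-03  1.21171192e-01] [ 0.013 -0.007 -0.004  0.     0.003 -0.003] [-0.50654898  0.00817349 -1.702372  ] 59.99352157115936
```

View pics/w3.png

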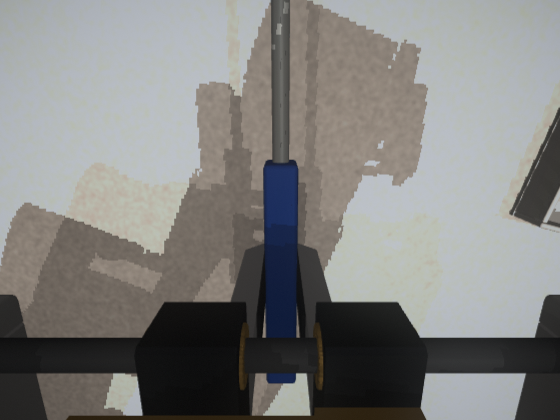

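The wrist view shows the handle's front end at (281,161), gripped centrally. The shaft runs straight up to (280,0), and the hook is out of view.

Run:
```python
from h import *
import pickle
p,im=pickle.load(open("w3.pkl","rb")); s=manip.read_state(); t=s["eef_pos"]; y=s["eef_rot"][2]; ex=np.array([np.cos(y),np.sin(y)]); ey=np.array([-ex[1],ex[0]])
H=hsv(im); b=(H[...,0]>100)&(H[...,0]<130)&(H[...,1]>120)&(H[...,2]>40)
col=np.nonzero(b[:, 275:287].all(1))[0]; print(col[:3])
def rel(u,v,z): d=(onz(p,u,v,z)-t)[:2]; return d@ex,d@ey
print("front end rel",rel(281,col[0]-.5,122.5), rel(281,col[0]-.5,118))
g=H[...,2].astype(int)
for r in (10,60,120,150):
    m=np.nonzero(np.abs(np.diff(g[r,255:305]))>25)[0]+255.5; print(r,m,[round(rel(q,r,111.5)[1],1) for q in m])
# top view: shaft/hook
pt,it=cam("top"); cv2.imwrite("pics/t3.png",it[:,:,::-1])
u=proj(pt,np.r_[t[:2]+215*ex,111.5]); print("expected hook px",u, proj(pt,np.r_[t[:2]+60*ex,122]))
a,bb=int(u[0]),int(u[1])
cv2.imwrite("pics/t3c.png",cv2.resize(it[bb-40:bb+110,a-90:a+90],None,fx=4,fy=4,interpolation=cv2.INTER_CUBIC)[:,:,::-1])
```

```text
[164 165 166]
front end rel (np.float64(60.48479805200912), np.float64(-1.8683552511790875)) (np.float64(59.86551659770806), np.float64(-1.8693229944703278))
10 [264.5 270.5 282.5 287.5 289.5] [np.float64(5.0), np.float64(2.5), np.float64(-2.6), np.float64(-4.7), np.float64(-5.5)]
60 [270.5 271.5 289.5] [np.float64(2.7), np.float64(2.3), np.float64(-5.6)]
120 [271.5 288.5 289.5] [np.float64(2.5), np.float64(-5.3), np.float64(-5.8)]
150 [271.5 288.5] [np.float64(2.6), np.float64(-5.4)]
expected hook px [302.60096876 205.37430049] [309.71869752 262.62307191]
```

View pics/t3c.png

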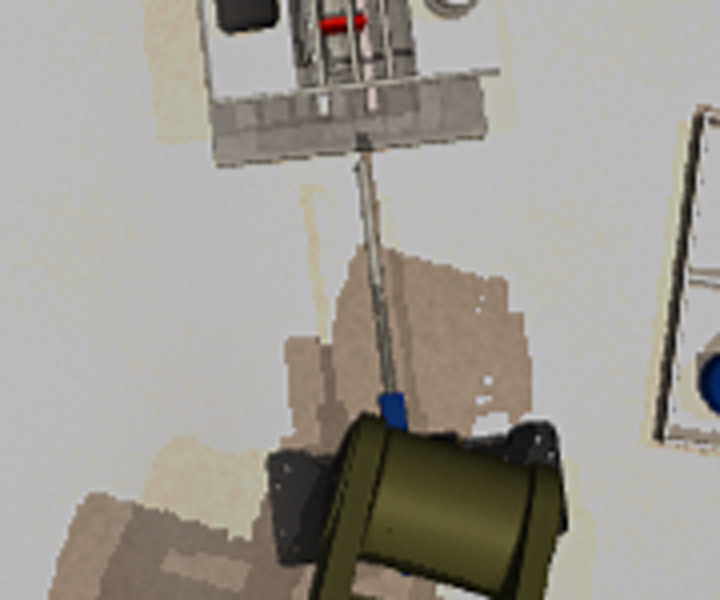

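The rod is gripped at its origin and lined up with the tab. Its tip is just in front of the plate at about (362,145) in the crop. Now I'll move in.

```bash
python3 -m creep '[[-1,[1,0,0],0],[-1,[2.5,0,0],0],[-1,[4.5,0,0],0],[-1,[6.5,0,0],0],[-1,[8.5,0,0],0],[-1,[10.5,0,0],0],[-1,[12,0,0],0],[-1,[12.5,0,0],0],[-1,[12.5,0,0],0],[-1,[12.5,0,0],0]]';  python3 -m creep '[[-1,[0,0,0.5],0],[-1,[0,0,1.5],0],[-1,[0,0,2.5],0],[-1,[0,0,3.2],0],[-1,[0,0,3.7],0],[-1,[0,0,4],0],[-1,[0,0,4],0],[-1,[0,0,4],0]]'
python3 - <<'E'
from h import *
s=manip.read_state();print(s["eef_pos"],s["eef_rot"],s["wrist_force"])
p,im=cam("scene"); u=proj(p,[717,-37,70]).astype(int); print(u)
cv2.imwrite("pics/s4c.png",cv2.resize(im[u[1]-50:u[1]+50,u[0]-70:u[0]+70],None,fx=5,fy=5,interpolation=cv2.INTER_CUBIC)[:,:,::-1])
E
```

```text
clock: 7.65
eef_pos: [522.0, -59.7, 105.4]
eef_rot: [-3.141, 0.001, 0.121]
wrist_force: [-0.5, -0.0, -1.6]
finger_gap: 15.5
finger_force: 60.0
clock: 8.45
eef_pos: [522.6, -60.1, 65.7]
eef_rot: [3.141, -0.0, 0.121]
wrist_force: [-0.1, 0.0, -1.0]
finger_gap: 16.0
finger_force: 60.0
[522.58813709 -60.10037586  65.74555419] [ 3.14148619e+00 -3.62854572e-04  1.20904504e-01] [-0.09160889  0.03489117 -0.97789195]
[228 228]
```

View pics/s4c.png

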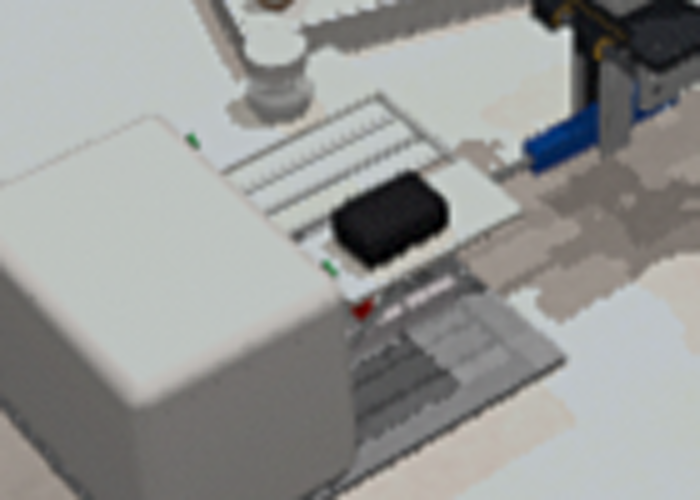

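The scene view shows the rod under the rack with nothing touched. Only part of the tab is visible, at (362,308). I'll start the slow pull.

```bash
python3 -m creep '[[-1,[-0.1,0,0],0],[-1,[-0.2,0,0],0],[-1,[-0.3,0,0],0],[-1,[-0.4,0,0],0],[-1,[-0.5,0,0],0],[-1,[-0.6,0,0],0],[-1,[-0.7,0,0],0],[-1,[-0.8,0,0],0],[-1,[-0.9,0,0],0],[-1,[-1.0,0,0],0],[-1,[-1.1,0,0],0],[-1,[-1.2,0,0],0]]';  python3 -m creep '[[-1,[-0.1,0,0],0],[-1,[-0.2,0,0],0],[-1,[-0.3,0,0],0],[-1,[-0.4,0,0],0],[-1,[-0.5,0,0],0],[-1,[-0.6,0,0],0]]'
```

```text
clock: 9.7
eef_pos: [511.2, -61.5, 65.8]
eef_rot: [3.141, -0.002, 0.121]
wrist_force: [6.4, 1.0, -3.1]
finger_gap: 15.4
finger_force: 60.0
clock: 10.3
eef_pos: [505.3, -62.2, 65.9]
eef_rot: [3.141, -0.002, 0.121]
wrist_force: [6.2, 0.3, -3.4]
finger_gap: 15.5
finger_force: 60.0
```

```bash
python3 -m creep '[[-1,[-0.1,0,0],0],[-1,[-0.2,0,0],0],[-1,[-0.3,0,0],0],[-1,[-0.4,0,0],0],[-1,[-0.5,0,0],0],[-1,[-0.6,0,0],0],[-1,[-0.7,0,0],0],[-1,[-0.8,0,0],0],[-1,[-0.9,0,0],0],[-1,[-1.0,0,0],0],[-1,[-1.1,0,0],0],[-1,[-1.2,0,0],0]]';  python3 -m creep '[[-1,[-0.1,0,0],0],[-1,[-0.2,0,0],0],[-1,[-0.3,0,0],0],[-1,[-0.4,0,0],0]]'
```

```text
clock: 11.5
eef_pos: [493.4, -63.7, 65.9]
eef_rot: [3.141, -0.002, 0.121]
wrist_force: [6.8, 1.3, -4.0]
finger_gap: 15.4
finger_force: 60.0
clock: 11.9
eef_pos: [489.4, -64.2, 65.9]
eef_rot: [3.141, -0.002, 0.121]
wrist_force: [6.1, 1.5, -2.8]
finger_gap: 15.6
finger_force: 60.0
```

```bash
python3 -m creep '[[-1,[-0.04,0,0],0],[-1,[-0.08,0,0],0],[-1,[-0.12,0,0],0],[-1,[-0.16,0,0],0],[-1,[-0.2,0,0],0]]'
```

```text
clock: 12.4
eef_pos: [487.3, -64.4, 65.8]
eef_rot: [3.141, -0.002, 0.121]
wrist_force: [5.1, 0.1, -3.3]
finger_gap: 15.6
finger_force: 60.0
```

```bash
cat > ok.py <<'E'
import sys; from cell import manip
s=manip.read_state(); f=float(s["wrist_force"][:2]@[.9927,.1207]); print(s["clock"],s["eef_pos"].round(2),"pull",round(f,2)); sys.exit(f>8.5)
E
python3 -m creep '[[-1,[-0.05,0,0],0],[-1,[-0.1,0,0],0],[-1,[-0.15,0,0],0],[-1,[-0.2,0,0],0]]' >/dev/null && python3 ok.py &&
python3 -m creep '[[-1,[-0.03,0,0],0],[-1,[-0.06,0,0],0],[-1,[-0.09,0,0],0]]' >/dev/null && python3 ok.py &&
python3 -m creep '[[-1,[-0.03,0,0],0],[-1,[-0.06,0,0],0],[-1,[-0.09,0,0],0]]' >/dev/null && python3 ok.py &&
python3 -m creep '[[-1,[-0.03,0,0],0],[-1,[-0.06,0,0],0],[-1,[-0.08,0,0],0]]' >/dev/null && python3 ok.py &&
python3 -m creep '[[-1,[-0.03,0,0],0],[-1,[-0.06,0,0],0],[-1,[-0.08,0,0],0]]' >/dev/null && python3 ok.py &&
python3 -m creep '[[-1,[-0.03,0,0],0],[-1,[-0.06,0,0],0],[-1,[-0.08,0,0],0]]' >/dev/null && python3 ok.py &&
python3 -m creep '[[-1,[-0.03,0,0],0],[-1,[-0.06,0,0],0],[-1,[-0.08,0,0],0]]' >/dev/null && python3 ok.py &&
python3 -m creep '[[-1,[-0.03,0,0],0],[-1,[-0.06,0,0],0],[-1,[-0.08,0,0],0]]' >/dev/null && python3 ok.py
```

```text
12.8 [485.33 -64.66  65.83] pull 5.83
13.1 [484.41 -64.76  65.81] pull 4.81
13.4 [483.53 -64.87  65.83] pull 5.34
13.7 [482.68 -64.97  65.79] pull 5.54
14.0 [481.81 -65.09  65.79] pull 5.49
14.3 [480.93 -65.17  65.74] pull 5.16
14.6 [480.05 -65.26  65.71] pull 5.18
14.9 [479.2  -65.37  65.66] pull 4.94
```

```bash
python3 -m creep '[[-1,[-0.03,0,0],0],[-1,[-0.06,0,0],0],[-1,[-0.08,0,0],0]]' >/dev/null && python3 ok.py &&
python3 -m creep '[[-1,[-0.03,0,0],0],[-1,[-0.06,0,0],0],[-1,[-0.08,0,0],0]]' >/dev/null && python3 ok.py &&
python3 -m creep '[[-1,[-0.03,0,0],0],[-1,[-0.06,0,0],0],[-1,[-0.08,0,0],0]]' >/dev/null && python3 ok.py &&
python3 -m creep '[[-1,[-0.03,0,0],0],[-1,[-0.06,0,0],0],[-1,[-0.08,0,0],0]]' >/dev/null && python3 ok.py &&
python3 -m creep '[[-1,[-0.03,0,0],0],[-1,[-0.06,0,0],0],[-1,[-0.08,0,0],0]]' >/dev/null && python3 ok.py &&
python3 -m creep '[[-1,[-0.03,0,0],0],[-1,[-0.06,0,0],0],[-1,[-0.08,0,0],0]]' >/dev/null && python3 ok.py &&
python3 -m creep '[[-1,[-0.03,0,0],0],[-1,[-0.06,0,0],0],[-1,[-0.08,0,0],0]]' >/dev/null && python3 ok.py &&
python3 -m creep '[[-1,[-0.03,0,0],0],[-1,[-0.06,0,0],0],[-1,[-0.08,0,0],0]]' >/dev/null && python3 ok.py
```

```text
15.2 [478.35 -65.46  65.66] pull 4.89
15.5 [477.5  -65.57  65.63] pull 4.65
15.8 [476.68 -65.63  65.61] pull 5.39
16.1 [475.88 -65.75  65.62] pull 5.72
16.4 [475.04 -65.86  65.6 ] pull 5.2
16.7 [474.24 -65.93  65.59] pull 4.46
17.0 [473.44 -66.03  65.59] pull 4.54
17.3 [472.62 -66.12  65.58] pull 4.9
```

```bash
python3 -m creep '[[-1,[-0.03,0,0],0],[-1,[-0.06,0,0],0],[-1,[-0.06,0,0],0]]' >/dev/null && python3 ok.py &&
python3 -m creep '[[-1,[-0.03,0,0],0],[-1,[-0.06,0,0],0],[-1,[-0.06,0,0],0]]' >/dev/null && python3 ok.py &&
python3 -m creep '[[-1,[-0.03,0,0],0],[-1,[-0.06,0,0],0],[-1,[-0.06,0,0],0]]' >/dev/null && python3 ok.py &&
python3 -m creep '[[-1,[-0.03,0,0],0],[-1,[-0.06,0,0],0],[-1,[-0.06,0,0],0]]' >/dev/null && python3 ok.py &&
python3 -m creep '[[-1,[-0.03,0,0],0],[-1,[-0.06,0,0],0],[-1,[-0.06,0,0],0]]' >/dev/null && python3 ok.py &&
python3 -m creep '[[-1,[-0.03,0,0],0],[-1,[-0.06,0,0],0],[-1,[-0.06,0,0],0]]' >/dev/null && python3 ok.py
python3 - <<'E'
from h import *
p,im=cam("top"); cv2.imwrite("pics/t5c.png",cv2.resize(im[120:220,230:360],None,fx=5.5,fy=5.5,interpolation=cv2.INTER_CUBIC)[:,:,::-1])
p2,im2=cam("wrist"); cv2.imwrite("pics/w5.png",im2[:,:,::-1])
H=hsv(im);r=((H[...,0]<8)|(H[...,0]>172))&(H[...,1]>130)&(H[...,2]>60); r[:,:250]=0; r[:,350:]=0
ys,xs=np.nonzero(r); print(xs.min(),xs.max(),ys.min(),ys.max(),onz(p,xs.mean(),ys.mean(),61))
E
```

```text
17.6 [471.96 -66.18  65.53] pull 4.53
17.9 [471.53 -66.26  65.62] pull 5.3
18.2 [471.48 -66.34  65.78] pull 9.15
293 304 183 185 [677.18249205 -38.3462035   61.        ]
```

Stop found at TCP x of about 471.5. I'll raise the pull in small steps towards 14 N.

```bash
sed -i 's/f>8.5/f>14/' ok.py
python3 -m creep '[[-1,[-0.02,0,0],0],[-1,[-0.03,0,0],0],[-1,[-0.03,0,0],0]]' >/dev/null && python3 ok.py &&
python3 -m creep '[[-1,[-0.02,0,0],0],[-1,[-0.02,0,0],0]]' >/dev/null && python3 ok.py &&
python3 -m creep '[[-1,[-0.01,0,0],0],[-1,[-0.01,0,0],0]]' >/dev/null && python3 ok.py
```

```text
18.6 [471.47 -66.37  65.9 ] pull 11.55
18.8 [471.43 -66.43  65.95] pull 12.76
19.0 [471.45 -66.42  66.  ] pull 13.41
```

```bash
sed -i 's/f>14/f>17/' ok.py
python3 -m creep '[[-1,[-0.01,0,0],0],[-1,[-0.01,0,0],0],[-1,[-0.01,0,0],0],[-1,[-0.01,0,0],0]]' >/dev/null && python3 ok.py &&
python3 -m creep '[[-1,[0,0,0],0],[-1,[0,0,0],0],[-1,[0,0,0],0],[-1,[0,0,0],0]]' >/dev/null && python3 ok.py &&
python3 -m creep '[[-1,[0,0,0],0],[-1,[0,0,0],0],[-1,[0,0,0],0],[-1,[0,0,0],0],[-1,[0,0,0],0]]' && python3 ok.py
python3 - <<'E'
from h import *
s=manip.read_state(); print(s["eef_rot"],s["wrist_force"],s["moment"])
p2,im2=cam("wrist"); cv2.imwrite("pics/w6.png",im2[:,:,::-1])
a,b=im2,cv2.imread("pics/w3.png")[:,:,::-1]
for n,im in (("now",a),("before",b)):
    H=hsv(im); m=(H[...,0]>100)&(H[...,0]<130)&(H[...,1]>120)&(H[...,2]>40)
    col=np.nonzero(m[:,275:287].all(1))[0]; w=np.nonzero(m[col[0]+10])[0]; w=w[(w>240)&(w<320)]; print(n,col[0],w.min(),w.max())
E
```

```text
19.4 [471.43 -66.44  66.02] pull 14.13
19.8 [471.42 -66.44  66.01] pull 14.09
clock: 20.3
eef_pos: [471.4, -66.4, 66.0]
eef_rot: [3.141, -0.003, 0.121]
wrist_force: [14.6, 1.7, -5.3]
finger_gap: 15.4
finger_force: 60.0
20.3 [471.43 -66.44  66.03] pull 14.74
[ 3.14091392 -0.00338074  0.12091742] [14.63578337  1.71560937 -5.25478044] [ 0.28607864 -2.11759408  0.02988877]
now 164 264 297
before 164 264 297
```

Held at about 14 N for over a second with no slip. Next I unhook: forward, up and out.

```bash
python3 -m creep '[[-1,[0.2,0,0],0],[-1,[0.5,0,0],0],[-1,[0.9,0,0],0],[-1,[1.0,0,0],0],[-1,[1.0,0,0],0],[-1,[1,0,-1],0],[-1,[1,0,-2],0],[-1,[1,0,-3],0],[-1,[1,0,-4],0],[-1,[1,0,-4],0],[-1,[1,0,-4],0]]' && python3 ok.py && python3 -m creep '[[-1,[-1,0,0],0],[-1,[-2.5,0,0],0],[-1,[-4.5,0,0],0],[-1,[-6.5,0,0],0],[-1,[-8,0,0],0],[-1,[-8.5,0,0],0],[-1,[-8.5,0,0],0],[-1,[-8.5,0,0],0]]'
python3 - <<'E'
from h import *
s=manip.read_state();t=s["eef_pos"];y=s["eef_rot"][2];print(t,s["eef_rot"],s["wrist_force"])
d=np.array([444.86-t[0],288.14-t[1]]); ex=np.array([np.cos(y),np.sin(y)]); ey=np.array([ex[1],-ex[0]]); print("to grasp xy in tool mm",d@ex,d@ey,"z down",t[2]-43.5,"dyaw deg",np.degrees(0.12096-y))
p,im=cam("wrist");H=hsv(im); m=(H[...,0]>100)&(H[...,0]<130)&(H[...,1]>120)&(H[...,2]>40)
col=np.nonzero(m[:,275:287].all(1))[0]; print(col[0])
E
```

```text
clock: 21.45
eef_pos: [480.1, -65.2, 105.7]
eef_rot: [3.141, -0.0, 0.121]
wrist_force: [-0.3, -0.0, -1.2]
finger_gap: 15.1
finger_force: 60.0
21.45 [480.06 -65.22 105.74] pull -0.28
clock: 22.25
eef_pos: [396.0, -75.5, 105.6]
eef_rot: [3.142, -0.0, 0.121]
wrist_force: [-0.6, -0.4, -2.2]
finger_gap: 15.7
finger_force: 60.0
[396.01521772 -75.4884643  105.55332808] [ 3.14152881e+00 -2.62976845e-04  1.20796937e-01] [-0.64180781 -0.44785238 -2.15358703]
to grasp xy in tool mm 92.30730361343109 -355.09271254725263 z down 62.053328083127056 dyaw deg 0.009342812739231945
164
```

```bash
python3 -m creep '[[-1,[0,-2,-1],0],[-1,[0,-5,-2],0],[-1,[1,-9,-2],0],[-1,[2.5,-13,-2],0],[-1,[4,-17,-2],0],[-1,[5,-21,-2],0],[-1,[6,-25,-2],0],[-1,[7,-29,-2],0],[-1,[8.5,-33,-2],0],[-1,[9.2,-35.5,-2],0],[-1,[9.2,-35.5,-2],0],[-1,[9.2,-35.5,-2],0]]' && python3 -m creep '[[-1,[0,0,0],0],[-1,[0,0,0],0],[-1,[0,0,0],0]]'
cat > d.py <<'E'
from h import *
s=manip.read_state();t=s["eef_pos"];y=s["eef_rot"][2]
d=np.array([444.86-t[0],288.14-t[1]]); ex=np.array([np.cos(y),np.sin(y)]); ey=np.array([ex[1],-ex[0]]); print(d@ex,d@ey,"z down",t[2]-43.5,"roll deg",-np.degrees(0.12096-y),s["wrist_force"].round(2))
E
python3 d.py
```

```text
clock: 23.5
eef_pos: [444.0, 288.3, 124.9]
eef_rot: [3.141, 0.001, 0.122]
wrist_force: [-0.1, -0.8, -2.1]
finger_gap: 15.7
finger_force: 60.0
clock: 23.8
eef_pos: [444.3, 287.5, 125.7]
eef_rot: [-3.142, -0.0, 0.12]
wrist_force: [-0.4, -0.6, -1.7]
finger_gap: 15.6
finger_force: 60.0
0.6142798908184544 -0.6061436315574982 z down 82.18673561343513 roll deg -0.05329479675263269 [-0.35 -0.6  -1.69]
```

Lowering in two stages.

```bash
python3 -m creep '[[-1,[0.06,-0.06,1.5],0],[-1,[0.06,-0.06,3.5],0],[-1,[0.06,-0.06,5],0],[-1,[0.06,-0.06,6],0],[-1,[0.06,-0.06,6.2],0],[-1,[0.06,-0.06,6.2],0]]' >/dev/null && python3 d.py && python3 -m creep '[[-1,[0,0,0.5],0],[-1,[0,0,1],0],[-1,[0,0,1.4],0],[-1,[0,0,1.7],0],[-1,[0,0,1.9],0],[-1,[0,0,2],0],[-1,[0,0,2],0]]' >/dev/null && python3 d.py
```

```text
-0.06855504495616926 0.5210375922065762 z down 20.29965617621798 roll deg -0.010894419033015705 [ 1.22  0.04 -2.03]
0.03240675387583629 0.620349654567338 z down 0.14499697445654647 roll deg -0.00012482399157756282 [-0.16  0.18 -1.01]
```

```bash
python3 -m creep '[[1,[0,0,0],0],[1,[0,0,0],0],[1,[0,0,0],0],[1,[0,0,0],0],[1,[0,0,0],0],[1,[0,0,0],0],[1,[0,0,0],0],[1,[0,0,0],0],[1,[0,0,0],0],[1,[0,0,0],0]]' && python3 -m creep '[[1,[0,0,-1],0],[1,[0,0,-3],0],[1,[0,0,-7],0],[1,[0,0,-12],0],[1,[0,0,-17],0],[1,[0,0,-20],0],[1,[0,0,-20],0],[1,[0,0,-20],0],[1,[0,0,-20],0]]'
python3 - <<'E'
from h import *
p,im=cam("wrist"); H=hsv(im); b=(H[...,0]>100)&(H[...,0]<130)&(H[...,1]>120)&(H[...,2]>50)
for c in blobs(b,100):
    rc=cv2.minAreaRect(c); print(rc,onz(p,*rc[0],61).round(1)[:2],[onz(p,*q,61).round(1)[:2].tolist() for q in cv2.boxPoints(rc)])
cv2.imwrite("pics/w7.png",im[:,:,::-1])
E
```

```text
clock: 26.1
eef_pos: [444.7, 288.7, 43.5]
eef_rot: [-3.142, 0.0, 0.121]
wrist_force: [0.2, 0.4, 0.1]
finger_gap: 91.4
finger_force: 0.0
clock: 27.0
eef_pos: [444.2, 288.5, 242.4]
eef_rot: [3.141, 0.002, 0.121]
wrist_force: [-0.9, 0.2, -0.3]
finger_gap: 94.3
finger_force: 0.0
((280.0, 190.5), (107.0, 14.0), 90.0) [448.7 288.2] [[503.3, 302.0], [505.0, 287.8], [388.9, 273.1], [387.1, 288.6]]
```

View pics/w7.png

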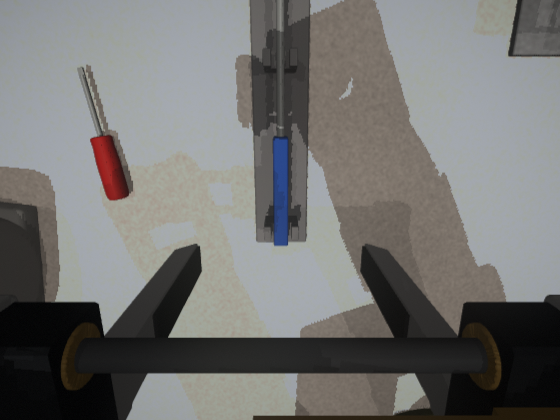

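The rod lies in its saddles at (281,191), within 0.5 mm of where it started, and the gripper is clear.

```bash
python3 -c "
from cell import manip
print(manip.sign_off())"
```

```text
the job is handed in; nothing more can be done
None
```

The bolt was drawn to its stop and held at about 14 N for a second, the rod is back in its stand hook down and released, and the job is handed in at about 27 s; no verdict was returned.

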